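Sharpened edge tools back into the fitted tool tray

TASK

The three chisels and the block plane are sharpened: move them from the plywood sharpening rack into the tool tray, each into the black insert with the yellow outline cut for it (the narrowest blade in the narrowest slot, the widest in the widest, the plane in the broad pocket). Lay each one fully down in its insert, right side up and the same way round as it lies now, handles towards the robot, and leave the mug and the wooden bit case where they are.

Things in the scene. Friction and masses are not known exactly. Their poses are not given: they have to be found in the camera images.
- narrow_chisel: Bench chisel, light wood handle, flat steel blade 12 mm wide, 267 mm long, 0.18 kg. Origin: underside at mid length; +y to the butt, z up. Handle y 11 to 129 mm, 28 wide, 30 high, round: grip at y = 45; may roll 20 deg in the grip: no harm. Blade y -134 to -6, 1 to 9 mm up. In one of 4 lanes, 72 mm apart, of a plywood rack, floor at z 8, butt to the robot; strips part them at y < -75 and > 100.
- medium_chisel: Bench chisel, light wood handle, flat steel blade 20 mm wide, 267 mm long, 0.18 kg. Origin: underside at mid length; +y to the butt, z up. Handle y 11 to 129 mm, 28 wide, 30 high, round: grip at y = 45; may roll 20 deg in the grip: no harm. Blade y -134 to -6, 1 to 9 mm up. In one of 4 lanes, 72 mm apart, of a plywood rack, floor at z 8, butt to the robot; strips part them at y < -75 and > 100.
- wide_chisel: Bench chisel, dark wood handle, flat steel blade 32 mm wide, 267 mm long, 0.18 kg. Origin: underside at mid length; +y to the butt, z up. Handle y 11 to 129 mm, 28 wide, 30 high, round: grip at y = 45; may roll 20 deg in the grip: no harm. Blade y -134 to -6, 1 to 9 mm up. In one of 4 lanes, 72 mm apart, of a plywood rack, floor at z 8, butt to the robot; strips part them at y < -75 and > 100.
- plane: Block plane, grey metal, brass-coloured cap, 48 mm wide, 162 long, 39 high, 0.72 kg. Origin: mid sole; -y to the nose (front knob), +y to the heel, z up; sole solid from y = -81 to 74 mm. Grip across the cheeks (48 mm apart, up to 34 mm high) at y = 0. Lies in a lane of the same plywood rack (floor 8 mm above the bench), heel to the robot.
- narrow_chisel_insert: Fixed tray insert for the 12 mm chisel, 70 x 290 mm, black with a yellow tool outline, floor 8 mm above the bench, walls to 20. Origin: bench height, mid width, 100 mm in from the butt end; +y to that end, to the robot. Seated chisel: origin at (0, -45, 8) mm, same axes. Blade slot 20 mm wide, y -155 to -75; handle bay 36 wide, y 55 to 95; lips chamfered 5 mm; open sideways between.
- medium_chisel_insert: Fixed tray insert for the 20 mm chisel, 70 x 290 mm, black with a yellow tool outline, floor 8 mm above the bench, walls to 20. Origin: bench height, mid width, 100 mm in from the butt end; +y to that end, to the robot. Seated chisel: origin at (0, -45, 8) mm, same axes. Blade slot 28 mm wide, y -155 to -75; handle bay 36 wide, y 55 to 95; lips chamfered 5 mm; open sideways between.
- wide_chisel_insert: Fixed tray insert for the 32 mm chisel, 70 x 290 mm, black with a yellow tool outline, floor 8 mm above the bench, walls to 20. Origin: bench height, mid width, 100 mm in from the butt end; +y to that end, to the robot. Seated chisel: origin at (0, -45, 8) mm, same axes. Blade slot 40 mm wide, y -155 to -75; handle bay 36 wide, y 55 to 95; lips chamfered 5 mm; open sideways between.
- plane_insert: Fixed tray insert for the plane, 70 x 290 mm, black with a yellow tool outline, floor 8 mm above the bench, walls to 20. Origin: bench height, mid width, 100 mm in from the end nearest the robot; +y to that end. Seated plane: origin at (0, -45, 8) mm, same axes (nose away from the robot). Pocket 56 mm wide, y -134 to 44; lips chamfered 5 mm; open sideways for fingers at y -90 to 0.
- mug: Green mug, 86 mm across and 96 mm high, standing behind the work. Leave it alone.
- bit_box: Closed beech bit case with a hinged lid, 67 x 160 x 40 mm, lying to the right of the work, beside the sharpening stone. Leave it alone.

How it is judged:
By the outcome, as a careful person would: the job done as asked, in the order asked, and still so for the second after the job is handed in, with the robot touching nothing.
It also fails if it takes over 96 s, if anything falls off the work surface, if the arm or the gripper's body presses on something with over 40 N, if the wrist force passes 120 N, or if a joint passes its speed limit or range.

ROBOT

A 6-joint arm with a two-finger parallel gripper is mounted at the origin on a cart in front of the work surface, level with it; the furniture and walls round the work are solid. World frame = base frame: x ahead of the robot, y to its left, z up, the work surface at z = 0. Lengths are in mm, angles in rad, forces in N, time in s.
With the tool pointing down it reaches from about 300 to 775 mm from the base axis. Payload 14.6 kg.
Tool frame: the origin (TCP) lies on the centre line of the jaws, within the pads' length; the fingertips stand 19 mm ahead of it and the grasp point (between the pads) is the TCP (bot.tip_reach is the distance from the TCP to the fingertips, in mm); z points along the fingers, y is the line along which they close (so a half turn about z gives the same grasp; the last joint's range is limited). The gripper opens to 85 mm and grips with 20 to 120 N. Pads are 22 mm wide; open, the fingers measure 114 mm over their backs; the gripper's body (76 mm by 85 mm) begins 54 mm behind the grasp point. The pads swing forward as they close: fully open they stand 13 mm farther back than shut.
Start: joints at [-1.19, 0.3, 1.521, -0, 1.321, -0.067], TCP at [238.133, -495.764, 217.981] pointing down, gripper open.
Joint ranges: [-3.03, 3.03], [-0.79, 2.21], [0.23, 2.52], [-1.04, 4.18], [0, 3.07], [-2.55, 2.55]. Speed limits (rad/s): [2.22, 2.22, 2.57, 3.14, 3.14, 3.14].

INTERFACE

Orientations are given as a unit quaternion [w, x, y, z].
In Python, from rig import bot gives the robot as it stands. Calls block until the motion is done:
- bot.move_to(position, orientation): joint-space move of the TCP to a pose.
- bot.servo_line(position, attitude=None, speed=150, until_force=None): straight line of the TCP; attitude=None keeps the orientation; speed is the mean speed in mm/s. With until_force (N) it stops when the force on the tool has changed by that much, and returns True; else False.
- bot.move_joints(angles): joint-space move.
- bot.move_gripper(opening, grip_force=None): finger opening in mm; grip_force is the grip in N (None keeps the last); returns when the fingers have stopped.
- bot.dwell(seconds).
- bot.ik(position, orientation): joint angles nearest the present ones, or None.
- bot.read_state(): the state.
- bot.read_camera(name): name is "side" or "top"; returns a dict with "image" (384x512x3 uint8, blue, green, red), "depth" (384x512 float32, mm along the optical axis (not along the pixel's ray), 0 where there is no reading), "fovy" (degrees; the focal length in pixels is half the picture's height over the tangent of half this angle, whatever the lens; pixels are square), "cx", "cy" (the principal point, pixels), "eye" and "attitude" of the camera in the world. Camera axes: x right, y down, z forward; pixel columns grow to the right and rows downward; lengths in mm; the calibration is good to about 2 mm. A picture is of the moment at which its call begins.
A pose or a line that the arm cannot do raises bot.MotionError and nothing moves.
- bot.finish_job(): hands the job in; it is judged then, once.
The state is a dict: "clock": time; "joint_positions": joint angles; "qvel": joint speeds; "effort": joint torques, N m; "ee_pos": TCP position; "tool_rot": TCP orientation; "ft_force": force on the tool from outside, world axes, zero at the start; "moment": the same for the moment, N m; "grip_width": finger opening in mm; "grip_force": force on a finger pad.
Only numpy, scipy, OpenCV 4.12 (cv2) and the standard library are available. Lean on these libraries where they do the work, as an engineer would, in place of code of your own. Each camera call takes 0.05 s, during which the arm holds its last target. There are 200 camera calls.

## Working session

There is one attempt and no reset: what is moved stays moved. The work goes in short steps, each a Python script; the robot and the scene stay as the last script left them, time stands still between calls to the robot, and variables do not carry over. Pictures are saved under pics/ and viewed, at most 14 in all, crops included, and the job is handed in when it is done.

```bash
ls; mkdir -p pics; python3 - <<'E'
from rig import bot
import cv2,numpy as np
for n in("top","side"):
    c=bot.read_camera(n); cv2.imwrite(f"pics/{n}0.png",c["image"]); np.savez(f"{n}0.npz",**c)
    print(n,c["fovy"],c["cx"],c["cy"],c["eye"],c["attitude"])
s=bot.read_state();print(s["tool_rot"],s["clock"],s["ft_force"],bot.tip_reach)
E
```

```text
pics
top 51.997235503560916 262.04970732324665 190.18510694883443 [ 487.41797098  -62.55001897 1393.20353946] [ 0.03584532 -0.69612756  0.71587638 -0.04052825]
side 47.724927757727066 254.66875969661098 197.44911576932464 [1635.13000546   98.75072323 1016.3500869 ] [-0.25566702  0.59179456  0.70334448 -0.29953318]
[-5.32300592e-04  9.75040354e-01  2.22027068e-01 -7.57258392e-05] 0.1 [0.55086813 0.07707959 0.54858059] 19.0
```

View pics/top0.png

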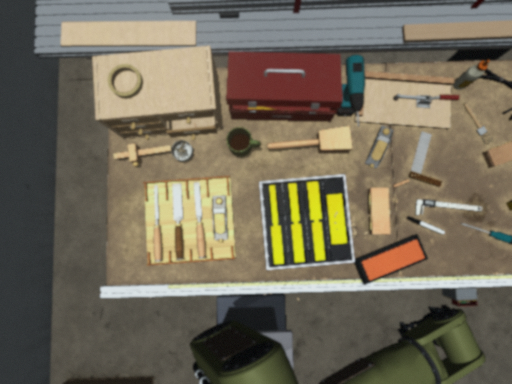

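View pics/side0.png

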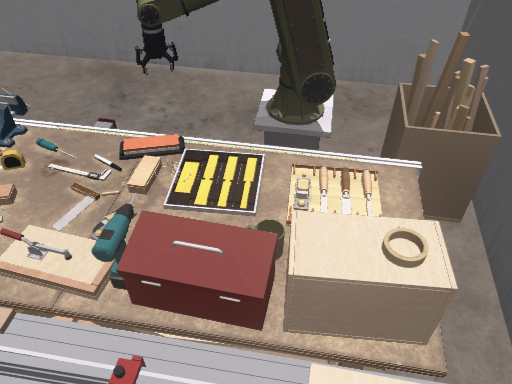

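```bash
cat > h.py <<'E'
import numpy as np,cv2
from scipy.spatial.transform import Rotation as R
def cam(c):
    q=np.array(c["attitude"]); M=R.from_quat(q[[1,2,3,0]]).as_matrix()
    f=192/np.tan(np.radians(float(c["fovy"]))/2)
    return M,np.array(c["eye"]),f,float(c["cx"]),float(c["cy"])
def proj(c,P):
    M,e,f,cx,cy=cam(c); p=(np.asarray(P,float)-e)@M
    return np.stack([f*p[...,0]/p[...,2]+cx,f*p[...,1]/p[...,2]+cy],-1)
def world(c):  # per-pixel xyz from depth
    M,e,f,cx,cy=cam(c); v,u=np.mgrid[:384,:512]; d=np.asarray(c["depth"])
    return np.stack([(u-cx)/f*d,(v-cy)/f*d,d],-1)@M.T+e
def ortho(c,x0,x1,y0,y1,z,s=2):  # up=+x, left=+y ; s px/mm
    h,w=int((x1-x0)*s),int((y1-y0)*s); r,k=np.mgrid[:h,:w]
    P=np.stack([x1-r/s,y1-k/s,np.full(r.shape,float(z))],-1)
    m=proj(c,P).astype(np.float32)
    return cv2.remap(c["image"],m[...,0],m[...,1],cv2.INTER_CUBIC)
def grid(im,x1,y1,s,step=50):
    for i in range(0,im.shape[0]):
        x=x1-i/s
        if x%step==0: cv2.line(im,(0,i),(im.shape[1],i),(255,0,255),1);cv2.putText(im,str(int(x)),(0,i-2),0,.4,(255,0,0),1)
    for j in range(0,im.shape[1]):
        y=y1-j/s
        if y%step==0: cv2.line(im,(j,0),(j,im.shape[0]),(255,0,255),1);cv2.putText(im,str(int(y)),(j+2,10),0,.4,(255,0,0),1)
    return im
E
python3 - <<'E'
from h import *
c=dict(np.load("top0.npz")); W=world(c)
for n,(r0,r1,c0,c1) in dict(rack=(175,268,142,238),tray=(175,270,260,356)).items():
    w=W[r0:r1,c0:c1].reshape(-1,3);print(n,w.min(0),w.max(0),np.percentile(w[:,2],[5,25,50,75,95]))
for p in [(195,155),(240,155),(185,177),(245,178),(190,197),(245,200),(225,219),(220,277),(220,264),(220,287)]: print(p,W[p].round())
s=2
a=ortho(c,210,560,50,420,10,s); b=ortho(c,210,560,-380,-10,14,s)
for n,im,y1 in(("rack",a,420),("tray",b,-10)):
    im=grid(im,560,y1,s); cv2.imwrite(f"pics/{n}1.png",im[:600,:800]); print(im.shape)
E
```

```text
rack [371.48001999 -62.55001897  -8.67489772] [ 704.85370944  354.59949817 1393.20353946] [-1.46677948  5.41620573  9.29463595 16.58939368 36.98830229]
tray [ 352.78979519 -409.20628693   -7.29735323] [ 693.47540728  -59.0022362  1393.20353946] [-0.40839426  6.54510643 10.26878756 17.30232651 23.1190529 ]
(195, 155) [631. 305.   6.]
(240, 155) [474. 296.  37.]
(185, 177) [664. 226.   9.]
(245, 178) [454. 218.  39.]
(190, 197) [644. 155.  15.]
(245, 200) [452. 143.  42.]
(225, 219) [518.  77.  41.]
(220, 277) [ 531. -123.    6.]
(220, 264) [532. -78.  16.]
(220, 287) [ 530. -158.    9.]
(700, 740, 3)
(700, 740, 3)
```

```bash
python3 - <<'E'
from h import *
c=dict(np.load("top0.npz")); s=1.6
s=2
a=ortho(c,380,680,30,360,20,s); b=ortho(c,370,670,-400,-60,14,s)
cv2.imwrite("pics/rack2.png",grid(a,680,360,s)); cv2.imwrite("pics/tray2.png",grid(b,670,-60,s))
E
```

```text
(no output)
```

View pics/rack2.png

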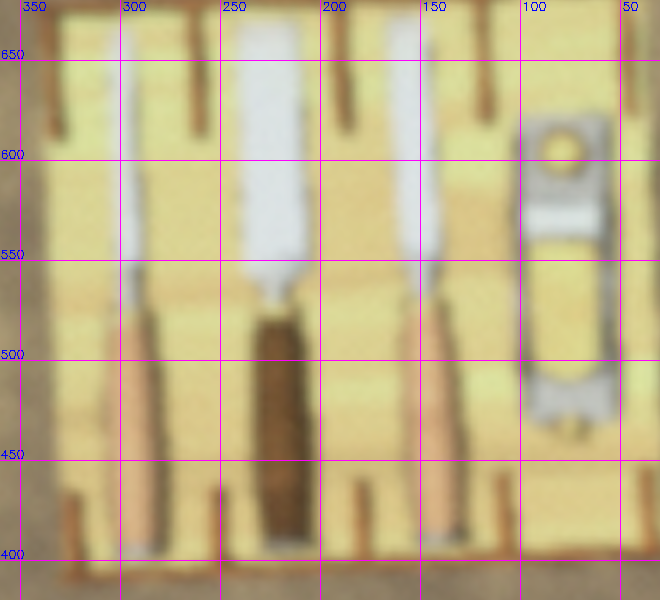

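View pics/tray2.png

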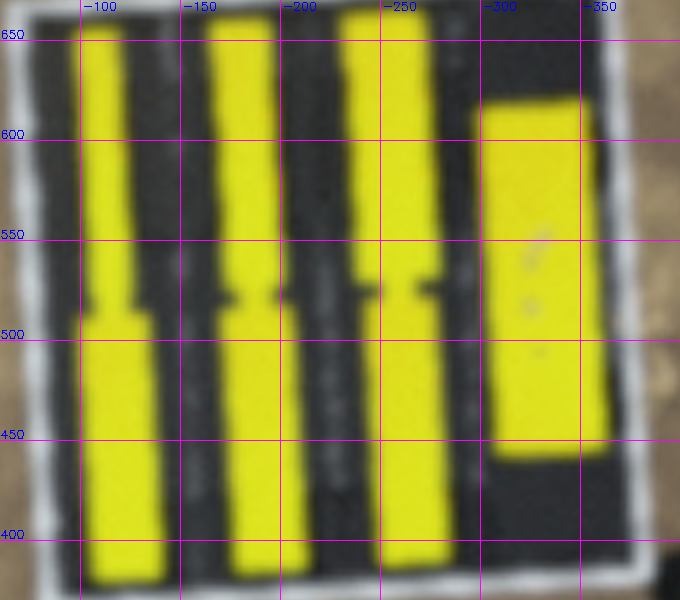

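```bash
cat > meas.py <<'E'
from h import *
def to_w(pts,x1,y1,s): return np.stack([x1-pts[:,1]/s,y1-pts[:,0]/s],-1)
def tray(c):
    s=4; im=ortho(c,350,690,-400,-60,9,s).astype(int)
    m=((im[...,1]>110)&(im[...,2]>110)&(im[...,0]<100)).astype(np.uint8)
    m=cv2.morphologyEx(m,cv2.MORPH_CLOSE,np.ones((61,5)))
    n,L,st,_=cv2.connectedComponentsWithStats(m); out=[]
    for i in range(1,n):
        if st[i,4]<20000: continue
        p=np.argwhere(L==i)[:,::-1]; 
        w=to_w(p.astype(float),690,-60,s); d=np.cov(w.T); _,v=np.linalg.eigh(d); a=v[:,1]*np.sign(v[0,1])
        t=w@a; b=w@np.array([-a[1],a[0]]); t0=(np.percentile(t,.3)+np.percentile(t,99.7))/2
        mb=np.median(b); P=t0*a+mb*np.array([-a[1],a[0]])
        out.append((P[0],P[1],np.degrees(np.arctan2(a[1],a[0])),np.ptp(t),np.ptp(b)))
    return np.array(sorted(out,key=lambda r:-r[1]))
E
python3 - <<'E'
from meas import *
c=dict(np.load("top0.npz")); np.set_printoptions(suppress=True,precision=1)
print(tray(c))
W=world(c); w=W[170:272,135:242].reshape(-1,3)
hi=w[(w[:,2]>23)&(w[:,2]<60)]
for y in(300,222,145,77):
    q=hi[abs(hi[:,1]-y)<30]; q=q[(q[:,0]>400)&(q[:,0]<630)]
    A=np.polyfit(q[:,0]-490,q[:,1],1);print(y,len(q),q.mean(0),"y@490",A[1],"yaw",np.degrees(np.arctan(A[0])),q.min(0),q.max(0))
# edge profiles in gray on ortho, per z
s=4
for z,rows in((17,(645,620,590,560)),(23,(490,470,450))):
    im=ortho(c,380,690,30,360,z,s); g=cv2.cvtColor(im,cv2.COLOR_BGR2HSV)
    for x in rows:
        r=int((690-x)*s); seg=g[r-8:r+8].mean(0)
        m=(seg[:,1]<55) if z==17 else (seg[:,0]<18)
        idx=np.where(m)[0]; runs=np.split(idx,np.where(np.diff(idx)>4)[0]+1)
        print(z,x,[(round(360-k[0]/s),round(360-k[-1]/s),round(360-(k[0]+k[-1])/2/s,1)) for k in runs if len(k)>20])
E
```

```text
[[ 517.5 -116.1    3.3  281.7   40.6]
 [ 360.1 -186.8   76.2  315.1  122.3]
 [ 522.2 -188.     3.3  281.7   40.4]
 [ 526.3 -260.     3.2  281.4   45.9]
 [ 530.6 -331.9    3.3  179.5   60.5]
 [ 612.  -390.1   -0.1  141.    23. ]]
300 307 [463.1 289.6  32.2] y@490 290.93557362224163 yaw 2.916267626619435 [401.4 274.9  23.1] [612.3 328.1  43.3]
222 300 [467.2 216.6  32.9] y@490 217.1673845190045 yaw 1.313668310872909 [400.8 201.8  23. ] [547.1 251.7  46. ]
145 295 [469.5 140.7  33.2] y@490 141.77963756815268 yaw 3.108523199576148 [400.2 115.4  23. ] [627.6 155.   43.2]
77 438 [536.7  75.1  36.8] y@490 75.27130167586441 yaw -0.2565586275380752 [401.8  49.6  23.1] [619.5 104.4  51.5]
17 645 [(309, 292, np.float64(300.5)), (245, 208, np.float64(226.6)), (169, 144, np.float64(156.4))]
17 620 [(308, 292, np.float64(299.9)), (244, 208, np.float64(225.6)), (167, 142, np.float64(154.6)), (101, 56, np.float64(78.6))]
17 590 [(306, 290, np.float64(298.2)), (242, 206, np.float64(224.5)), (164, 140, np.float64(152.2)), (102, 55, np.float64(78.9))]
17 560 [(305, 288, np.float64(296.8)), (242, 205, np.float64(223.1)), (162, 138, np.float64(150.4)), (102, 76, np.float64(88.8)), (70, 54, np.float64(61.6))]
23 490 [(304, 282, np.float64(293.1)), (230, 211, np.float64(220.5)), (155, 134, np.float64(144.6))]
23 470 [(304, 282, np.float64(293.2)), (230, 208, np.float64(218.8)), (155, 132, np.float64(143.8))]
23 450 [(304, 298, np.float64(300.8)), (295, 280, np.float64(287.6)), (229, 207, np.float64(218.2)), (155, 130, np.float64(142.6))]
```

```bash
cat > act.py <<'E'
from rig import bot
from meas import *
T={"narrow":(472.6,-118.7),"medium":(477,-190.6),"wide":(481.4,-262.6),"plane":(530.6,-331.9)}
TY=3.27
def q(d): a=np.radians(d)/2; return [0,np.cos(a),np.sin(a),0]
def st(*k):
    s=bot.read_state(); print({x:np.round(s[x],1) for x in ("clock","ee_pos","grip_width","ft_force")+k})
def pick(x,y,yaw,z=30,wide=54,F=50,up=150):
    bot.move_to([x,y,up],q(yaw)); bot.move_gripper(wide)
    hit=bot.servo_line([x,y,z],until_force=12); print("hit",hit); 
    if hit: st()
    bot.move_gripper(0,F); st("grip_force")
def place(n,dx=0,dy=0,z=31,wide=54,up=130):
    x,y=T[n]; x+=dx; y+=dy
    bot.move_to([x,y,up],q(TY))
    bot.servo_line([x,y,60],speed=150)
    print("hit",bot.servo_line([x,y,z],speed=50,until_force=10)); st()
    bot.move_gripper(wide); bot.servo_line([x,y,up])
def snap(n):
    c=bot.read_camera("top"); np.savez(n+".npz",**c); return c
E
python3 - <<'E'
from act import *
for p,a in [((490,292),3.3),((494.5,143.8),4.5),((492,219),3),((540,77),1.5)]+[(t,TY) for t in T.values()]:
    print(p,[None if bot.ik([*p,z],q(a)) is None else np.round(bot.ik([*p,z],q(a)),2) for z in(30,150)])
pick(490,292,3.3)
bot.servo_line([490,292,100]); st("grip_force")
c=snap("l1"); d=bot.read_camera("side"); np.savez("l1s.npz",**d)
u=proj(d,[520,292,80]); print(u); r,k=int(u[1]),int(u[0])
cv2.imwrite("pics/l1s.png",cv2.resize(d["image"][max(r-90,0):r+60,max(k-100,0):k+100],None,fx=4,fy=4))
E
```

```text
(490, 292) [array([ 0.47,  0.57,  1.62, -0.  ,  0.96,  1.99]), array([ 0.47,  0.41,  1.54, -0.  ,  1.19,  1.99])]
(494.5, 143.8) [array([ 0.21,  0.47,  1.78, -0.  ,  0.89,  1.7 ]), array([ 0.21,  0.29,  1.7 , -0.  ,  1.15,  1.7 ])]
(492, 219) [array([ 0.35,  0.51,  1.71, -0.  ,  0.92,  1.87]), array([ 0.35,  0.34,  1.63, -0.  ,  1.17,  1.87])]
(540, 77) [array([ 0.07,  0.52,  1.69, -0.  ,  0.93,  1.62]), array([ 0.07,  0.35,  1.61, -0.  ,  1.17,  1.62])]
(472.6, -118.7) [array([-0.32,  0.42,  1.86, -0.  ,  0.87,  1.19]), array([-0.32,  0.23,  1.77, -0.  ,  1.14,  1.19])]
(477, -190.6) [array([-0.45,  0.46,  1.79, -0.  ,  0.89,  1.06]), array([-0.45,  0.29,  1.7 , -0.  ,  1.15,  1.06])]
(481.4, -262.6) [array([-0.57,  0.53,  1.69, -0.  ,  0.93,  0.95]), array([-0.57,  0.36,  1.6 , -0.  ,  1.18,  0.95])]
(530.6, -331.9) [array([-0.62,  0.67,  1.45, -0.  ,  1.03,  0.9 ]), array([-0.62,  0.53,  1.37, -0.  ,  1.25,  0.9 ])]
hit False
{'clock': np.float64(4.9), 'ee_pos': array([490. , 292. ,  30.1]), 'grip_width': np.float64(-0.0), 'ft_force': array([ 0.5, -0.5,  0. ]), 'grip_force': np.float64(0.0)}
{'clock': np.float64(5.6), 'ee_pos': array([489.7, 291.8,  99.3]), 'grip_width': np.float64(0.3), 'ft_force': array([-0.1,  0. ,  0.9]), 'grip_force': np.float64(0.0)}
[369.02019113 180.19274483]
```

View pics/l1s.png

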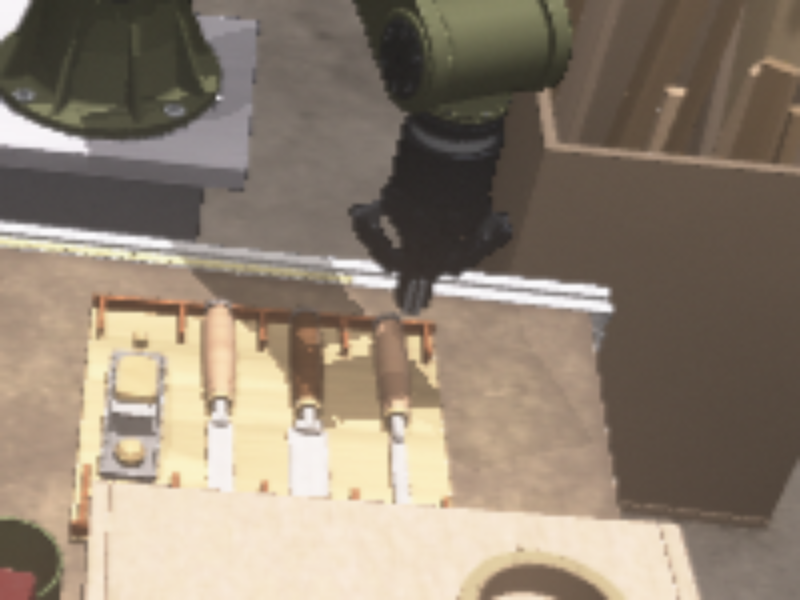

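```bash
python3 - <<'E'
from act import *
d=dict(np.load("l1s.npz"));d2=dict(np.load("side0.npz")); print(proj(d,[[490,292,99],[490,292,80]]))
# compare known point: handles in side view vs predicted
W=world(d2); 
bot.move_to([380,-60,250],q(3.3)); 
c=snap("t2"); s=2
cv2.imwrite("pics/rack3.png",grid(ortho(c,380,680,30,360,20,s),680,360,s))
for (n,x) in (("top0",c),):
    W=world(x); w=W[170:272,135:242].reshape(-1,3)
    hi=w[(w[:,2]>23)&(w[:,2]<60)]
    for y in(300,222,145):
        z=hi[(abs(hi[:,1]-y)<30)&(hi[:,0]>420)&(hi[:,0]<520)]
        A=np.polyfit(z[:,0]-490,z[:,1],1);print(y,A[1],np.degrees(A[0]),np.percentile(z[:,1],[2,98]),z[:,2].max())
# side camera estimate of the same handles
W=world(d2).reshape(-1,3); w=W[(W[:,0]>420)&(W[:,0]<520)&(W[:,1]>30)&(W[:,1]<340)&(W[:,2]<60)&(W[:,2]>20)]
h,b=np.histogram(w[:,1],bins=np.arange(30,345,6)); print(list(zip(b.astype(int).tolist(),h.tolist())))
E
```

```text
[[369.92329413 169.91583374]
 [368.84552852 174.31006072]]
300 289.87208629775984 1.646120728140451 [275.40891194 302.92665735] 42.502844889981134
222 217.11079501331537 2.4970334214552823 [202.6554057  230.74776379] 42.90178850109146
145 142.5587792178987 4.518956675206126 [127.49593943 154.39318221] 42.94249983199279
[(30, 0), (36, 6), (42, 2), (48, 0), (54, 4), (60, 5), (66, 7), (72, 12), (78, 14), (84, 8), (90, 5), (96, 4), (102, 1), (108, 7), (114, 0), (120, 0), (126, 3), (132, 26), (138, 36), (144, 33), (150, 29), (156, 22), (162, 0), (168, 0), (174, 0), (180, 4), (186, 0), (192, 0), (198, 0), (204, 19), (210, 36), (216, 36), (222, 37), (228, 21), (234, 12), (240, 0), (246, 0), (252, 5), (258, 0), (264, 0), (270, 0), (276, 10), (282, 37), (288, 40), (294, 33), (300, 32), (306, 6), (312, 0), (318, 0), (324, 3), (330, 0), (336, 0)]
```

View pics/rack3.png

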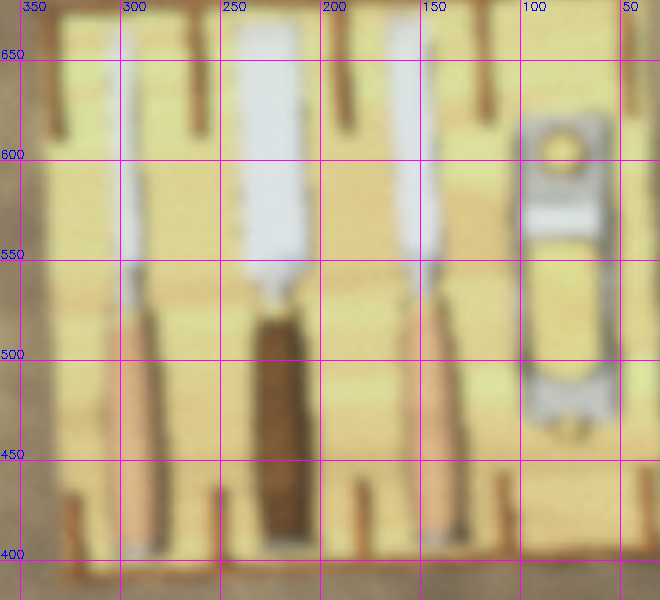

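```bash
python3 - <<'E'
from act import *
np.set_printoptions(suppress=True,precision=0)
d=dict(np.load("l1s.npz")); W=world(d); im=d["image"]
for r in range(140,176,3): print(r,[(k,W[r,k].round(),int(im[r,k].max())) for k in range(367,379,3)])
E
```

```text
140 [(367, array([500., 260., 223.]), 49), (370, array([501., 269., 225.]), 47), (373, array([502., 277., 226.]), 47), (376, array([524., 283., 243.]), 45)]
143 [(367, array([505., 261., 215.]), 50), (370, array([500., 271., 213.]), 49), (373, array([506., 279., 218.]), 51), (376, array([504., 288., 218.]), 49)]
146 [(367, array([497., 264., 198.]), 75), (370, array([503., 273., 204.]), 50), (373, array([509., 281., 209.]), 50), (376, array([505., 290., 208.]), 48)]
149 [(367, array([-845.,  464., -791.]), 121), (370, array([497., 276., 188.]), 51), (373, array([508., 283., 197.]), 52), (376, array([500., 293., 193.]), 51)]
152 [(367, array([489., 270., 169.]), 57), (370, array([507., 276., 184.]), 52), (373, array([504., 286., 183.]), 54), (376, array([496., 296., 178.]), 52)]
155 [(367, array([500., 270., 165.]), 57), (370, array([500., 279., 167.]), 56), (373, array([505., 288., 172.]), 54), (376, array([499., 298., 169.]), 55)]
158 [(367, array([297., 303.,   0.]), 190), (370, array([504., 281., 158.]), 57), (373, array([502., 290., 158.]), 58), (376, array([500., 300., 158.]), 58)]
161 [(367, array([318., 303.,   2.]), 225), (370, array([497., 284., 141.]), 60), (373, array([497., 294., 142.]), 69), (376, array([497., 303., 143.]), 62)]
164 [(367, array([334., 303.,   0.]), 119), (370, array([501., 286., 132.]), 82), (373, array([497., 296., 130.]), 84), (376, array([496., 305., 131.]), 75)]
167 [(367, array([349., 303.,  -2.]), 167), (370, array([499., 288., 118.]), 99), (373, array([505., 297., 125.]), 98), (376, array([351., 334.,   4.]), 175)]
170 [(367, array([414., 295.,  37.]), 144), (370, array([396., 308.,  23.]), 175), (373, array([394., 319.,  23.]), 184), (376, array([392., 329.,  23.]), 182)]
173 [(367, array([431., 295.,  37.]), 149), (370, array([392., 311.,   7.]), 119), (373, array([397., 321.,  12.]), 118), (376, array([392., 332.,   9.]), 145)]
```

```bash
python3 - <<'E'
from act import *
st()
bot.move_to([480,0,70],q(3.3)); st()
c=bot.read_camera("side"); W=world(c); u=proj(c,[480,0,80]).astype(int); print(u)
for r in range(u[1]-20,u[1]+12,2): print(r,W[r,u[0]].round(),c["image"][r,u[0]])
print(bot.servo_line([480,0,15],speed=40,until_force=4)); st()
bot.servo_line([480,0,100])
E
```

```text
{'clock': np.float64(7.2), 'ee_pos': array([380.3, -59.5, 249.6]), 'grip_width': np.float64(-0.2), 'ft_force': array([-0.2, -0.7,  0.3])}
{'clock': np.float64(8.0), 'ee_pos': array([ 4.803e+02, -1.000e-01,  7.090e+01]), 'grip_width': np.float64(-0.3), 'ft_force': array([-0.8, -0.2,  0.3])}
[281 162]
142 [498.  -5. 180.] [43 45 50]
144 [494.  -5. 169.] [43 46 51]
146 [497.  -5. 163.] [44 47 52]
148 [498.  -4. 155.] [44 47 52]
150 [492.  -4. 143.] [46 48 54]
152 [495.  -4. 137.] [44 47 54]
154 [490.  -4. 124.] [48 52 58]
156 [491.  -3. 117.] [85 86 89]
158 [493.  -3. 110.] [86 87 91]
160 [496.  -2. 104.] [86 87 91]
162 [492.  -2.  92.] [79 81 87]
164 [389. -11.  -0.] [ 80  94 108]
166 [404.  -9.   3.] [ 84  98 113]
168 [411.  -8.  -1.] [ 88 103 119]
170 [430.  -6.   5.] [133 157 181]
172 [435.  -5.   0.] [ 83  98 112]
False
{'clock': np.float64(9.6), 'ee_pos': array([480.1,  -0. ,  15.2]), 'grip_width': np.float64(-0.2), 'ft_force': array([ 0.3, -1.6,  0. ])}
```

```bash
python3 - <<'E'
from act import *
bot.servo_line([480,0,15]); 
print(bot.servo_line([480,0,-35],speed=30,until_force=4)); st()
bot.servo_line([480,0,100])
E
```

```text
True
{'clock': np.float64(12.0), 'ee_pos': array([479.9,  -0. , -13.2]), 'grip_width': np.float64(0.0), 'ft_force': array([-1.3,  0.5,  8.2])}
```

```bash
python3 - <<'E'
from act import *
pick(490,291.5,3.0,z=-3,up=100)
bot.servo_line([490,291.5,100]); st("grip_force")
d=bot.read_camera("side"); r,k=180,369
cv2.imwrite("pics/l2s.png",cv2.resize(d["image"][90:240,269:469],None,fx=4,fy=4))
E
```

```text
hit False
{'clock': np.float64(15.8), 'ee_pos': array([490.4, 291.8,  -2. ]), 'grip_width': np.float64(24.2), 'ft_force': array([-2.1, -1. ,  6.1]), 'grip_force': np.float64(48.6)}
{'clock': np.float64(16.7), 'ee_pos': array([489.5, 291.2,  99. ]), 'grip_width': np.float64(24.7), 'ft_force': array([-0.5, -0.4, -1.9]), 'grip_force': np.float64(49.0)}
```

View pics/l2s.png

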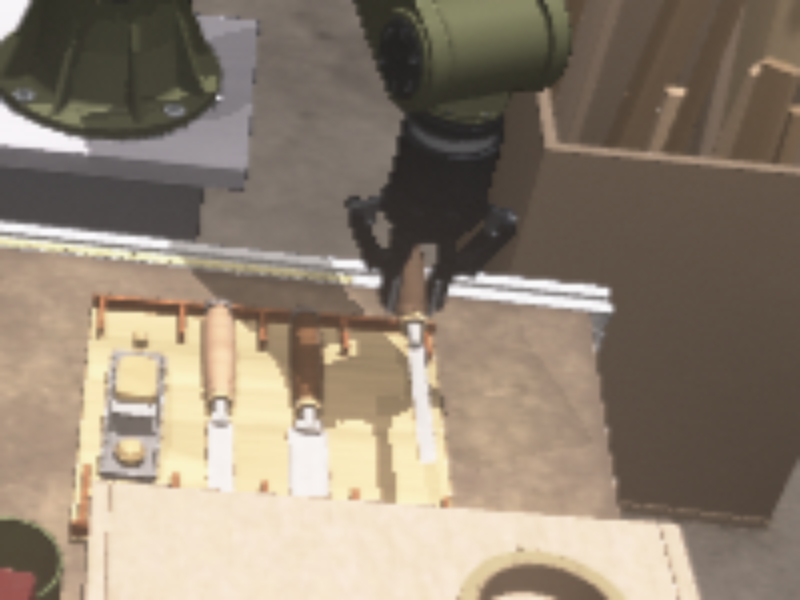

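```bash
python3 - <<'E'
from act import *
place("narrow",z=-1,up=110)
bot.move_to([330,60,230],q(3.3))
c=snap("p1"); s=2
cv2.imwrite("pics/p1.png",grid(ortho(c,370,670,-400,-60,14,s),670,-60,s)); st()
E
```

```text
hit False
{'clock': np.float64(20.1), 'ee_pos': array([ 472.8, -118.8,   -0.7]), 'grip_width': np.float64(24.3), 'ft_force': array([ 0.5,  0.1, -1. ])}
{'clock': np.float64(22.4), 'ee_pos': array([330.4,  59.5, 229.4]), 'grip_width': np.float64(54.1), 'ft_force': array([-0.9, -0.4,  0.3])}
```

View pics/p1.png

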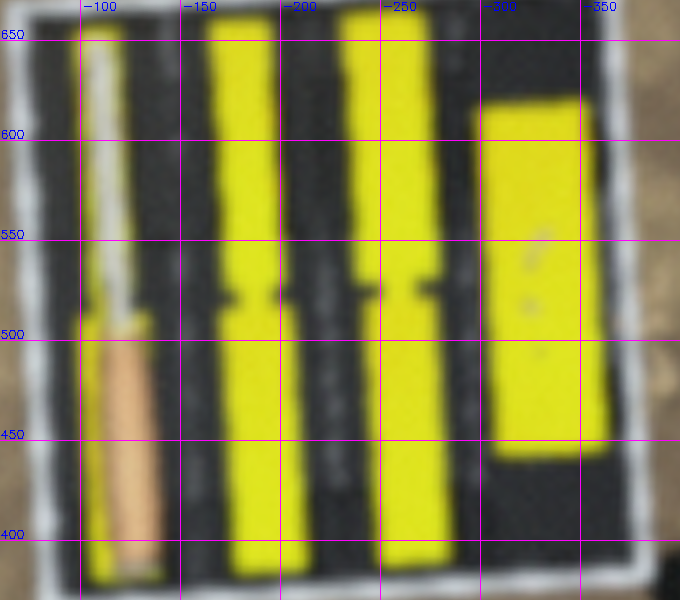

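```bash
python3 - <<'E'
from act import *
W=world(dict(np.load("p1.npz"))).reshape(-1,3)
def prof(y0,x0=380,x1=660):
    for x in range(x0,x1,30):
        k=(abs(W[:,0]-x)<15)&(abs(W[:,1]-(y0+(x-517)*.057))<6); print(x,np.median(W[k,2]).round(1),end="; ")
    print()
prof(-117)
pick(494.5,141.5,5.2,z=-1,up=100)
bot.servo_line([494.5,141.5,70])
place("medium",dy=3,z=-0,up=100)
pick(492,216.5,3.5,z=-1,up=100)
bot.servo_line([492,216.5,70])
place("wide",dy=3,z=-0,up=100)
bot.move_to([330,60,230],q(3.3))
c=snap("p2"); s=2
cv2.imwrite("pics/p2.png",grid(ortho(c,370,670,-400,-60,14,s),670,-60,s)); st()
E
```

```text
380 22.2; 410 36.6; 440 35.8; 470 33.5; 500 30.5; 530 17.2; 560 16.1; 590 15.3; 620 16.3; 650 14.0; 
hit False
{'clock': np.float64(24.7), 'ee_pos': array([ 4.950e+02,  1.415e+02, -1.000e-01]), 'grip_width': np.float64(24.1), 'ft_force': array([-1.7, -0.2,  6.8]), 'grip_force': np.float64(48.6)}
hit False
{'clock': np.float64(28.4), 'ee_pos': array([ 4.772e+02, -1.877e+02,  2.000e-01]), 'grip_width': np.float64(24.1), 'ft_force': array([ 0.5, -0.6, -1.9])}
hit False
{'clock': np.float64(32.5), 'ee_pos': array([4.926e+02, 2.168e+02, 1.000e-01]), 'grip_width': np.float64(24.5), 'ft_force': array([-1.7,  1.2,  6.7]), 'grip_force': np.float64(48.6)}
hit True
{'clock': np.float64(36.5), 'ee_pos': array([ 4.812e+02, -2.595e+02,  1.000e-01]), 'grip_width': np.float64(24.3), 'ft_force': array([-1.9,  1. ,  6.1])}
{'clock': np.float64(39.2), 'ee_pos': array([330.4,  59.5, 229.7]), 'grip_width': np.float64(54.1), 'ft_force': array([ 0.2,  0.1, -0. ])}
```

View pics/p2.png

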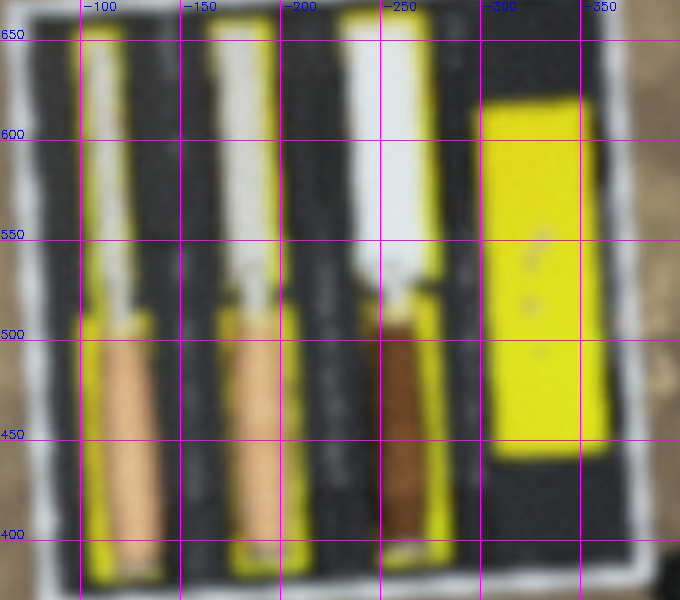

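```bash
python3 - <<'E'
from act import *
W=world(dict(np.load("p2.npz"))).reshape(-1,3)
def prof(y0,o):
    for x in range(395,670,25):
        k=(abs(W[:,0]-x)<13)&(abs(W[:,1]-(y0+o+(x-520)*.057))<4.5); print(x,np.median(W[k,2]).round(1),end="; ")
    print()
prof(-117,0);prof(-186,0)
for o in(-10,0,10): prof(-257,o)
E
```

```text
395 34.7; 420 36.2; 445 35.7; 470 34.9; 495 32.5; 520 21.5; 545 18.6; 570 17.3; 595 17.9; 620 15.0; 645 12.9; 
395 33.7; 420 36.4; 445 37.3; 470 35.8; 495 31.1; 520 28.3; 545 19.3; 570 17.4; 595 17.8; 620 17.8; 645 15.3; 
395 22.8; 420 33.0; 445 34.8; 470 34.2; 495 30.8; 520 23.5; 545 17.6; 570 16.0; 595 16.4; 620 14.1; 645 13.9; 
395 34.7; 420 37.3; 445 37.7; 470 37.2; 495 32.7; 520 27.9; 545 19.2; 570 16.5; 595 14.6; 620 14.5; 645 14.3; 
395 27.8; 420 33.8; 445 33.0; 470 29.8; 495 25.9; 520 11.4; 545 17.8; 570 15.4; 595 16.1; 620 15.8; 645 12.6;
```

```bash
python3 - <<'E'
from act import *
pick(540,76,1.5,z=-5,up=100,wide=68,F=90)
bot.servo_line([540,76,80]); st("grip_force")
place("plane",dy=1.3,z=-4.5,up=100,wide=64)
bot.move_to([330,60,230],q(3.3))
c=snap("p3"); s=2
im=ortho(c,370,670,-400,-60,14,s); cv2.imwrite("pics/p3.png",grid(im,670,-60,s)); st()
W=world(c)
w=W.reshape(-1,3); 
for x in range(440,625,20):
    k=(abs(w[:,0]-x)<10)&(abs(w[:,1]-(-332+(x-530)*.057))<12); print(x,np.median(w[k,2]).round(1),end="; ")
E
```

```text
hit False
{'clock': np.float64(41.6), 'ee_pos': array([540.9,  76.3,  -3.4]), 'grip_width': np.float64(46.7), 'ft_force': array([-1.9,  1.7,  8.9]), 'grip_force': np.float64(94.6)}
{'clock': np.float64(42.3), 'ee_pos': array([539.3,  75.9,  79. ]), 'grip_width': np.float64(46.6), 'ft_force': array([ 0.6, -1.3, -7.5]), 'grip_force': np.float64(93.1)}
hit True
{'clock': np.float64(45.4), 'ee_pos': array([ 530.5, -330.5,   -3.4]), 'grip_width': np.float64(46.5), 'ft_force': array([-1.7,  0.5,  6.3])}
{'clock': np.float64(48.3), 'ee_pos': array([330.4,  59.7, 229.8]), 'grip_width': np.float64(64.2), 'ft_force': array([-1.1,  0.1,  0.2])}
440 16.7; 460 16.9; 480 30.3; 500 37.5; 520 42.7; 540 47.0; 560 39.5; 580 19.3; 600 27.9; 620 18.7;
```

View pics/p3.png

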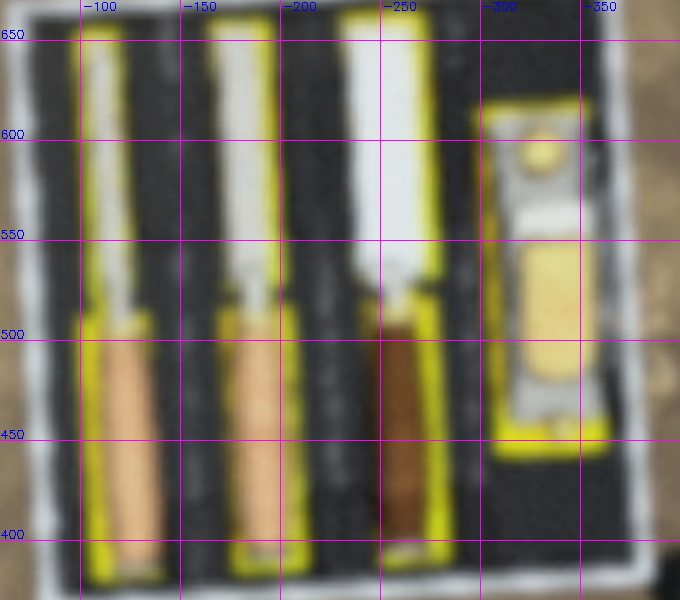

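```bash
python3 - <<'E'
from h import *
def g(f,o,yaw):
    w=world(dict(np.load(f))).reshape(-1,3); a=np.radians(yaw); d=np.array([np.cos(a),np.sin(a)]); n=np.array([-d[1],d[0]])
    p=w[:,:2]-o
    return [[np.median(w[(abs(p@d-u)<9)&(abs(p@n-v)<6),2]).round(1) for v in(-16,-5,5,16)] for u in range(-60,75,15)]
print(np.hstack([g("p2.npz",(540,77),1.5),g("p3.npz",(531,-333),3.3)]))
for n in "p2","p3":
    w=world(dict(np.load(n+".npz")))
a=np.load("top0.npz")["image"].astype(int);b=np.load("p3.npz")["image"].astype(int)
D=abs(a-b).max(2)>60; D[170:275,140:360]=0; print(np.argwhere(D[:270]).shape)
E
```

```text
[[17.1 17.  16.8 16.9 18.  18.3 17.7 18.4]
 [25.9 32.  31.7 21.  24.5 32.9 32.9 29.4]
 [35.9 36.8 36.9 36.  38.3 37.7 37.1 35.7]
 [38.7 41.4 41.4 36.7 40.9 43.  41.4 38.6]
 [42.7 44.6 41.7 38.6 44.9 44.9 46.7 43.9]
 [43.3 45.4 41.9 40.1 41.4 44.4 44.5 40.7]
 [37.6 40.7 38.5 37.3 38.3 38.7 39.8 33.2]
 [15.5 16.5 17.5 17.2 18.5 19.3 18.7 19.5]
 [17.8 30.9 29.1 20.6 21.1 32.1 30.5 17.9]]
(0, 2)
```

```bash
python3 -c "
from rig import bot
print(bot.finish_job())"
```

```text
the job is handed in; nothing more can be done
None
```

All three chisels and the plane are in their matching inserts, lying flat by the depth readings, with the last placing done about 48 s in. The mug and the bit case show no movement in the top camera, and the job is handed in (no verdict came back).

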